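Move a hot-pressed disc to the cooling stand with a spatula

ROBOT

A 6-joint arm with a two-finger parallel gripper is mounted at the origin on the work surface. World frame = base frame: x ahead of the robot, y to its left, z up, the work surface at z = 0. Lengths are in m, angles in rad, forces in N, time in s.
With the tool pointing down it reaches from about 0.25 to 0.8 m from the base axis. Payload 8.5 kg.
Tool frame: the origin (TCP) lies at the centre of the arm's flange, where the gripper is bolted on; the fingertips stand ctrl.tcp_to_tips ahead of it and the grasp point (between the pads) lies 155 mm ahead of it (ctrl.tcp_to_tips is the distance from the TCP to the fingertips, in m); z points along the fingers, y is the line along which they close (so a half turn about z gives the same grasp; the last joint's range is limited). The gripper opens to 85 mm and grips with 20 to 120 N. Pads are 22 mm wide; open, the fingers measure 114 mm over their backs; the gripper's body (76 mm by 85 mm) begins 54 mm behind the grasp point. The pads swing forward as they close: fully open they stand 13 mm farther back than shut.
Start: joints at [-1.248, 0.238, -0.013, 1.319, 0, 1.571], TCP at [0.167, -0.498, 0.405] pointing down, gripper open.
Joint ranges: [-2.66, 2.66], [-1.03, 1.9], [-1.14, 1.46], [-1.82, 2.27], [-1.45, 1.34], [-3.14, 3.14]. Speed limits (rad/s): [2.22, 2.22, 2.79, 3.14, 3.14, 3.14].

INTERFACE

Orientations are given as a unit quaternion [w, x, y, z].
In Python, from cell import ctrl, eyes gives the robot as it stands (ctrl), with the cameras (eyes).
- The arm moves only by the tool jog_arm, called after "Request:" as name(argument=value, ...), one argument or row to a line, values as JSON. Schema: {"type":"object","properties":{"moves":{"type":"object","properties":{"ticks":{"type":"array","items":{"type":"array","items":{"type":"number"},"minItems":7,"maxItems":7},"minItems":1,"maxItems":20}},"additionalProperties":false,"required":["ticks"]},"only":{"type":"string"},"quiet":{"type":"boolean"},"lines":{"type":"string"}},"required":["moves"],"additionalProperties":false}. moves is an object whose key "ticks" holds a list of rows, 1 to 20 of them, each of 7 numbers: dx, dy, dz in m, then a rotation vector rx, ry, rz in rad, then the opening from 0.0 (shut) to 1.0 (fully open); each row is the pose to reach, as a shift and turn from the pose commanded when the call began, along the tool's axes at that moment; what a row does not reach only later rows make up. A row lasts 1/12 s, in which the tool goes at most 0.0417 m and 0.125 rad, less where a joint would pass 70% of its speed; a pose out of reach is approached as far as the arm can. The fingers move at their own pace and stop on an object; the grip force is fixed at half the most. Time passes only in rows, so rows that do not move let the fingers close. The tool returns the time, the measured TCP pose, the force, the opening and the grip force at its end. only (a regular expression) keeps the lines of the reply that match it, lines (a string "A,B") keeps lines A to B, and quiet returns only ok. Input that does not fit is refused with a message, and nothing moves.
- ctrl.get_state(): the state, without advancing time (a new reading comes with each control period).
- eyes.camera(name): name is "scene" or "top"; returns a dict with "image" (384x512x3 uint8, blue, green, red), "camera_matrix" (3x3 intrinsics, pixels), "position" and "orientation" of the camera in the world. Camera axes: x right, y up, looking along -z (the intrinsics and any distortion apply to the point x, -y, -z); pixel columns grow to the right and rows downward; lengths in m; the calibration is good to about 2 mm. A picture is of the moment at which its call begins. There is no depth.
- ctrl.job_done(): hands the job in; it is judged then, once.
The state is a dict: "time_s": time; "joint_pos": joint angles; "joint_vel": joint speeds; "effort": joint torques, N m; "ee_pos": TCP position; "tcp_rot": TCP orientation; "contact_force": force on the tool from outside, world axes, zero at the start; "ft_torque": the same for the moment, N m; "finger_gap": opening from 0.0 (shut) to 1.0 (fully open); "grasp_force": force on a finger pad.
Only numpy, scipy, OpenCV 4.12 (cv2) and the standard library are available. Lean on these libraries where they do the work, as an engineer would, in place of code of your own. Each camera call takes 0.05 s, during which the arm holds its last target. There are 200 camera calls.

TASK

Change the supply over from the hot plate to the cooling fan: bring the lever from red to the white centre-off mark, leave it there for a full second, then push it fully over to blue. Then slide the spatula under the orange disc on the hot plate, lift the disc on the blade and lay it down gently, flat across both rails and in the middle of the cooling stand, without the hand touching it. Finally put the spatula back on its rest as you found it, and do not disturb the other things on the bench.

Things in the scene. Friction and masses are not known exactly. Their poses are not given: they have to be found in the camera images.
- disc: The pressed polymer disc: orange, 90 mm across, 7 mm thick, about 55 g, lying flat on the hot plate. Origin: centre of its underside; z up. Its lower rim is bevelled: the flat underside is 78 mm across and the bevel rises 3.5 mm over 6 mm, so a blade edge pushed in along the plate rides under it.
- hotplate: Fixed white hot plate; aluminium plate 190 mm deep (x), 180 mm wide (y), flat top 80 mm above the bench. Origin: under its centre at bench height; front (black panel) at -x. A lip 10 mm high and 6 mm thick runs along the plate's rear edge, inner face 85 mm in +x from the centre: a disc pushed back is stopped there. No lip at the front or sides.
- hotplate_top (a point): Centre of the hot plate's flat top face, axes as the hot plate.
- cooler: Fixed cooling stand: white fan box 150 x 130 x 40 mm under two round steel rails, 8 mm thick, running front to back (its x) over 132 mm, axes 36 mm either side of the middle (64 mm free between them), tops 75 mm above the bench. Between the rails it is free down to 44 mm, and open at front (-x) and rear. Origin: under its centre at bench height.
- cooler_top (a point): Middle of the cooling stand, between the rails at the height of the rail tops: the underside centre of the disc belongs here. Axes as the cooling stand.
- spatula: Spatula, about 140 g: steel blade 92 x 48 x 2 mm, cranked neck 14 mm wide at its rear end, black level handle 110 mm long, 20 mm wide (y), 24 mm high (z). Origin: underside centre of the blade; x points to the blade's tip edge (at x = +46 mm), z up. Handle from x = -79 to -189 mm, its axis 50 mm above the blade's underside.
- spatula_grip (a point): Grip point on the handle's axis, 115 mm behind and 50 mm above the spatula's origin; axes as the spatula.
- spatula_tip (a point): Middle of the blade's front lower edge; axes as the spatula.
- rest: Fixed spatula rest: steel base 290 x 80 mm with a black pad (top 8 mm above the bench) for the blade, and 172 mm behind the origin a cradle 12 mm thick, 44 mm wide, 58 mm high, holding the handle between two prongs 32 mm apart, its underside 46 mm above the bench. Origin: at bench height under the blade's place: the spatula lies along its x, spatula origin 8 mm above it.
- lever (a joint): Changeover lever on the grey switch box, hinged about the box's y axis 66 mm above the bench. -0.55: leaning to -x (red mark), hot plate on. 0: upright (white mark), off. +0.55: leaning to +x (blue mark), fan on. End stops at both. Stiff (about 2 N at the knob), no detent, stays where it is left.
- lever_grip (a point): Middle of the lever's red knob (upright, 25 mm diameter, 42 mm high), 62 mm from the hinge along the lever; its top end is 20 mm further out. z along the lever, y along the hinge.
- switch_box: Fixed grey switch box, 150 (x) x 80 (y) x 69 mm. Origin: under its centre at bench height, below the lever's hinge.
- bobbin_blue: Bystander: blue yarn bobbin, 44 mm wide, 60 mm high, standing. Origin under its centre.
- bobbin_green: Bystander: green yarn bobbin, 48 mm wide, 75 mm high, standing. Origin under its centre.
- beaker: Bystander: glass beaker, 68 mm wide, 85 mm high. Origin under its centre.
- weight: Bystander: brass weight, 32 mm wide, 42 mm high. Origin under its centre.
- tin: Bystander: sample tin, 52 mm wide, 45 mm high. Origin under its centre.
- tweezers: Bystander: steel tweezers, 115 mm long, 11 mm high, lying flat. Origin under the middle.

How it is judged:
On the way, in this order (a step that is already met when the one before it is completed fails the run):
1. the lever stands at centre off (within 0.15 rad) for 0.8 s (value of joint lever between -0.15 and 0.15 rad), for 0.8 s.
2. the lever is fully over to the fan side (beyond 0.45 rad) (value of joint lever above 0.45 rad), for 0.1 s.
3. the disc is carried on the spatula's blade, clear of the hot plate by 15 mm (z of disc in the frame of hotplate_top above 0.015 m and contact force between disc and spatula above 0.1 N and contact force between disc and hotplate below 0.05 N), for 0.3 s.
At the end, for the whole second after the job is handed in: The disc lies flat (0.06 rad) and still on both rails, its centre within 20 mm of the stand's middle; the lever is beyond 0.45 rad to the fan side; the spatula lies level and still on its rest (within 30 mm and 0.15 rad of its place), not touching the disc (horizontal distance between disc and cooler_top below 0.02 m and z of disc in the frame of cooler_top between -0.004 and 0.004 m and angle between each of disc, spatula's own z axis and vertical below 0.06 rad and linear speed of each of disc, spatula below 0.02 m/s and contact force between disc and spatula below 0.05 N and value of joint lever above 0.45 rad and distance between spatula and rest below 0.03 m and angle between the x axis of spatula and the x axis of rest, either way round below 0.15 rad).
It fails at once if the hand or arm touches the disc (contact force between any of the fingers, the arm and disc above 0.3 N).
It fails at once if the disc is tipped over or dropped (tilted beyond 0.5 rad) (angle between disc's own z axis and vertical above 0.5 rad).
It fails at once if the disc comes down hard on the cooling stand (over 8 N) (contact force between disc and cooler above 8 N).
It fails at once if a bystander is moved by more than 20 mm (distance of any of bobbin_blue, bobbin_green, beaker, weight, tin, tweezers from where it was at the start of the episode above 0.02 m).
It also fails if it takes over 72 s, if anything falls off the work surface, if the arm or the gripper's body presses on something with over 40 N, if the wrist force passes 120 N, or if a joint passes its speed limit or range.

## Working session

There is one attempt and no reset: what is moved stays moved. The work goes in short steps, Python scripts to look and compute and a tool call to move; the robot and the scene stay as the last step left them, time stands still between calls to the robot, and variables do not carry over. Pictures are saved under pics/ and viewed, at most 10 in all, crops included, and the job is handed in when it is done.

```bash
ls; mkdir -p pics; python3 - <<'E'
from cell import ctrl, eyes
import cv2
print(ctrl.tcp_to_tips); s=ctrl.get_state(); print(s)
for n in("scene","top"):
    c=eyes.camera(n); cv2.imwrite(f"pics/{n}0.png",c["image"]); print(n,c["camera_matrix"],c["position"],c["orientation"],c.keys())
E
```

```text
cell.py
pics
0.1734
{'time_s': 0.0, 'joint_pos': array([-1.24799582e+00,  2.38774221e-01, -1.42292490e-02,  1.31919223e+00,
       -1.31469087e-05,  1.57079200e+00]), 'joint_vel': array([-0.00203446, -0.00029378, -0.00119778,  0.00086225,  0.00090547,
        0.00149427]), 'effort': array([-8.15935709e-04, -5.38778293e+01,  3.46440375e+01,  1.85595680e-02,
       -1.91308045e-04, -3.39801250e-05]), 'ee_pos': array([ 0.16649094, -0.49773577,  0.40409062]), 'tcp_rot': array([-6.89538434e-04,  9.87002639e-01,  1.60702520e-01, -1.18926717e-04]), 'contact_force': array([-0.27601964,  0.28009062,  0.21344048]), 'ft_torque': array([-0.00785218, -0.03069268, -0.0066585 ]), 'grasp_force': 0.0, 'finger_gap': 1.0003796648098093}
scene [[365.69179079   0.         259.04301578]
 [  0.         365.69179079 191.07401943]
 [  0.           0.           1.        ]] [ 1.39763986 -0.46247711  0.74275967] [0.76229659 0.39165181 0.23357609 0.45929836] dict_keys(['image', 'camera_matrix', 'position', 'orientation'])
top [[457.8219161    0.         252.66000882]
 [  0.         457.8219161  199.19783754]
 [  0.           0.           1.        ]] [ 0.36805493 -0.03589163  1.30374835] [ 0.71159057  0.05940891 -0.05241997 -0.69811288] dict_keys(['image', 'camera_matrix', 'position', 'orientation'])
```

View pics/scene0.png

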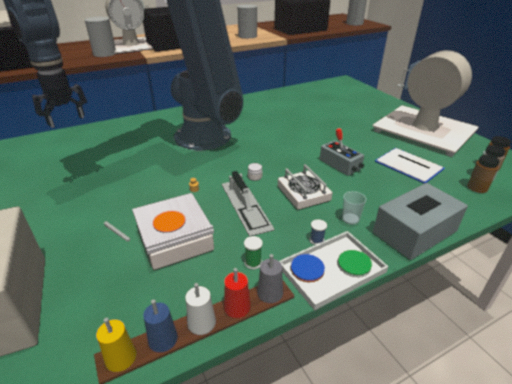

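View pics/top0.png

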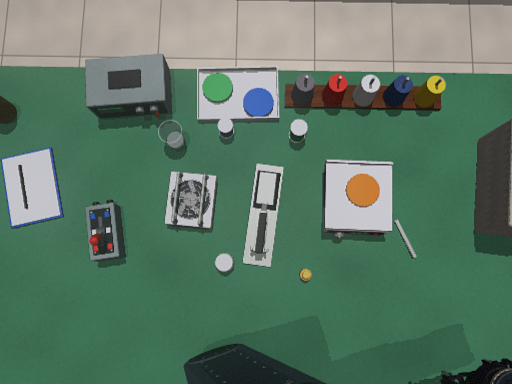

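The scene view shows the hot plate with the orange disc at (170,221), the spatula on its rest around (245,200), the cooling stand at (305,187) and the red knob at (339,135). In the top view the disc is at (362,190), the spatula handle at (261,232) with the blade at (267,190), the stand at (191,199) and the knob at (95,240).

```bash
cat > h.py <<'E'
import numpy as np, cv2
from scipy.spatial.transform import Rotation as R
from cell import ctrl, eyes
def q2R(q): return R.from_quat([q[1],q[2],q[3],q[0]]).as_matrix()
def ray(c,uv):
    K=c["camera_matrix"]; d=np.array([(uv[0]-K[0,2])/K[0,0],-(uv[1]-K[1,2])/K[1,1],-1.])
    return np.array(c["position"]),q2R(c["orientation"])@d
def plane(c,uv,z):
    p,d=ray(c,uv); return p+d*(z-p[2])/d[2]
def proj(c,P):
    K=c["camera_matrix"]; v=q2R(c["orientation"]).T@(np.array(P)-c["position"])
    return np.array([K[0,0]*v[0]/-v[2]+K[0,2],K[1,1]*-v[1]/-v[2]+K[1,2]])
def tri(c1,u1,c2,u2):
    p,d=ray(c1,u1);q,e=ray(c2,u2)
    t=np.linalg.lstsq(np.c_[d,-e],q-p,rcond=None)[0]; a=p+d*t[0];b=q+e*t[1]
    return (a+b)/2,np.linalg.norm(a-b)
def hsvmask(c,lo,hi,box):
    m=cv2.inRange(cv2.cvtColor(c["image"],cv2.COLOR_BGR2HSV),lo,hi)
    x0,y0,x1,y1=box; k=np.zeros_like(m);k[y0:y1,x0:x1]=m[y0:y1,x0:x1]; return k
def big(m):
    cs=cv2.findContours(m,cv2.RETR_EXTERNAL,cv2.CHAIN_APPROX_NONE)[0]; return max(cs,key=cv2.contourArea)
def cen(k):
    M=cv2.moments(k); return np.array([M["m10"]/M["m00"],M["m01"]/M["m00"]])
def pose():
    s=ctrl.get_state(); return np.array(s["ee_pos"]),q2R(s["tcp_rot"])
E
python3 - <<'E'
from h import *
np.set_printoptions(precision=4,suppress=True)
S=eyes.camera("scene");T=eyes.camera("top")
# disc
o=((5,150,120),(20,255,255))
a=big(hsvmask(S,*o,(140,200,200,245)));b=big(hsvmask(T,*o,(335,165,390,215)))
es,et=cv2.fitEllipse(a),cv2.fitEllipse(b)
print("disc",es,et,tri(S,es[0],T,et[0]),plane(T,et[0],.087),plane(S,es[0],.087))
# knob
o=((0,150,110),(6,255,255))
a=big(hsvmask(S,*o,(328,122,350,150)));b=big(hsvmask(T,*o,(85,225,108,250)))
print("knob",cv2.boundingRect(a),cv2.boundingRect(b),tri(S,cen(a),T,cen(b)))
# white objects in top
for n,box,z in(("hp",(315,150,405,245),.08),("cool",(155,160,225,235),.04),("rest",(235,155,295,275),.0)):
    w=hsvmask(T,(0,0,120),(180,45,255),box);k=big(cv2.morphologyEx(w,cv2.MORPH_CLOSE,np.ones((5,5))))
    r=cv2.minAreaRect(k);P=np.array([plane(T,p,z)[:2] for p in cv2.boxPoints(r)]);print(n,r,P,P.mean(0),[np.linalg.norm(P[i]-P[i-1]) for i in range(4)])
x=T["image"]
cv2.imwrite("pics/c1.png",np.hstack([cv2.resize(x[160:275,a0:a1],None,fx=5,fy=5,interpolation=cv2.INTER_CUBIC) for a0,a1 in((232,296),(160,222))]))
cv2.imwrite("pics/c2.png",np.hstack([cv2.resize(x[155:245,315:400],None,fx=5,fy=5,interpolation=cv2.INTER_CUBIC),cv2.resize(x[190:280,80:130],None,fx=5,fy=5,interpolation=cv2.INTER_CUBIC)]))
cv2.imwrite("pics/c3.png",cv2.resize(S["image"][120:240,215:375],None,fx=5,fy=5,interpolation=cv2.INTER_CUBIC))
E
```

```text
disc ((168.53489685058594, 220.9746551513672), (18.821640014648438, 31.205944061279297), 78.42888641357422) ((362.4558410644531, 189.63674926757812), (30.963565826416016, 32.01911544799805), 122.50005340576172) (array([ 0.595 , -0.3185,  0.0807]), np.float64(0.00033481173129437447)) [ 0.5937 -0.3172  0.087 ] [ 0.6027 -0.3198  0.087 ]
knob (336, 129, 6, 10) (90, 234, 8, 11) (array([0.4433, 0.3876, 0.1179]), np.float64(0.0018886889677738978))
hp ((365.0048522949219, 198.81590270996094), (80.07752990722656, 78.28868103027344), 1.5074357986450195) [[ 0.465  -0.214 ]
 [ 0.6796 -0.2207]
 [ 0.6776 -0.4393]
 [ 0.4634 -0.4268]] [ 0.5714 -0.3252] [np.float64(0.21280731741522194), np.float64(0.21476780085682073), np.float64(0.21866163503810068), np.float64(0.21450723037743155)]
cool ((190.01368713378906, 199.08494567871094), (46.150306701660156, 53.73957443237305), 6.788975715637207) [[0.4981 0.2237]
 [0.6499 0.2133]
 [0.6365 0.0831]
 [0.4854 0.0958]] [0.5675 0.154 ] [np.float64(0.12849752554940852), np.float64(0.1521854826245107), np.float64(0.13091071538157878), np.float64(0.15170692772774277)]
rest ((262.78167724609375, 214.63754272460938), (28.28303337097168, 101.23739624023438), 7.594643592834473) [[ 0.3934  0.0054]
 [ 0.6845 -0.0269]
 [ 0.6748 -0.1089]
 [ 0.3845 -0.0738]] [ 0.5343 -0.0511] [np.float64(0.07970886231467549), np.float64(0.2928601790400744), np.float64(0.08251304854182447), np.float64(0.2923309818452003)]
```

View pics/c1.png

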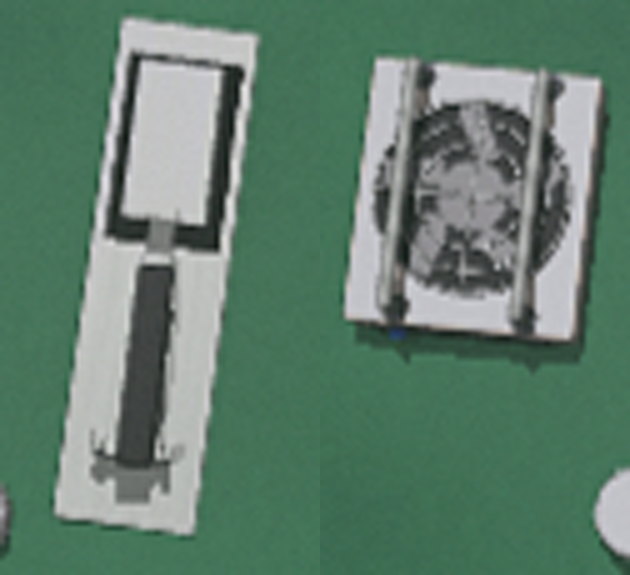

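View pics/c2.png

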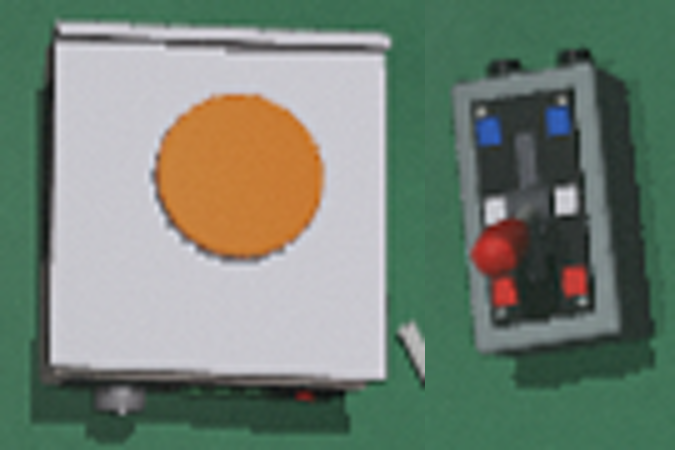

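View pics/c3.png

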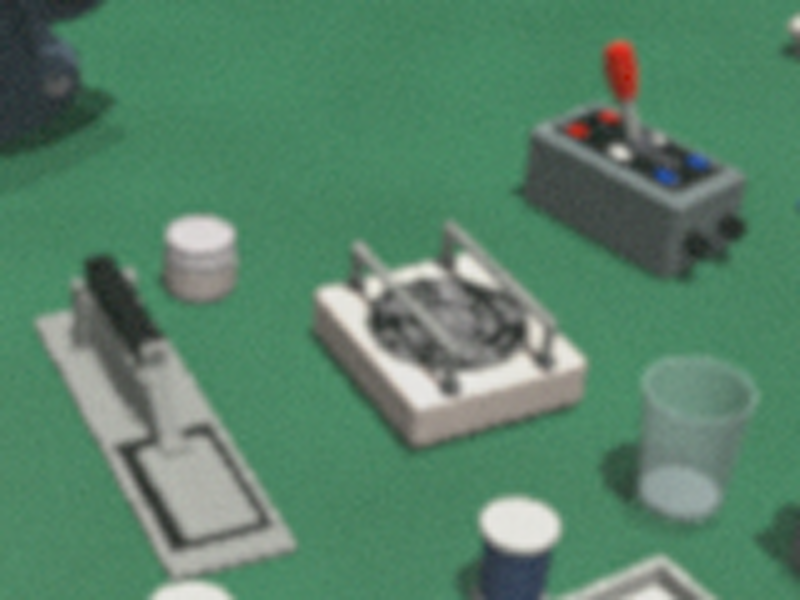

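The crops are sharp enough to read edges. In top-view pixels, the rest corners are near (257,164), (284,167), (271,267) and (243,263). The rails run (178,172)→(174,222) and (205,174)→(200,225). The switch box top is about (86,207), (115,203), (119,257), (91,260), with the lever on red.

```bash
python3 - <<'E'
from h import *
np.set_printoptions(precision=4,suppress=True)
T=eyes.camera("top");S=eyes.camera("scene")
def quad(n,pts,z):  # pts rear-left, rear-right, front-right, front-left
    P=np.array([plane(T,p,z)[:2] for p in pts]);a=(P[0]+P[1]-P[2]-P[3])/2;b=(P[0]+P[3]-P[1]-P[2])/2
    print(n,"c",P.mean(0),"L",np.linalg.norm(a),"W",np.linalg.norm(b),"yaw",np.arctan2(a[1],a[0]),np.arctan2(b[1],b[0])-np.pi/2);return P
f=lambda l,ox,oy,sx=0:[((x-sx)/5+ox-.4,y/5+oy-.4) for x,y in l]
quad("rest",f([(123,18),(260,36),(194,535),(55,515)],232,160),.003)
quad("pad",f([(131,52),(244,68),(216,249),(105,236)],232,160),.008)
quad("blade",f([(140,60),(222,67),(207,226),(122,217)],232,160),.010)
quad("handle",f([(140,266),(174,266),(157,464),(116,464)],232,160),.07)
quad("rails",f([(412,60),(545,72),(521,327),(388,314)],160,160,320),.075)
quad("plate",f([(57,45),(385,55),(386,379),(49,368)],315,155),.08)
quad("lip(0.09)",f([(57,24),(388,37),(388,46),(57,36)],315,155),.09)
quad("sw",f([(455,86),(598,66),(621,335),(478,352)],80,190,425),.069)
# scene: heights of handle ends, rails by two views (crop offset 215,120)
g=lambda x,y:(x/5+215-.4,y/5+120-.4)
t=lambda x,y,ox,sx=0:((x-sx)/5+ox-.4,y/5+160-.4)
print("handle rear top",tri(S,g(102,262),T,t(136,464,232)))
print("handle front top",tri(S,g(150,340),T,t(157,266,232)))
print("railL front/rear",tri(S,g(452,226),T,t(388,316,160,320)),tri(S,g(550,325),T,t(412,60,160,320)))
print("railR front/rear",tri(S,g(358,245),T,t(521,329,160,320)),tri(S,g(455,375),T,t(545,70,160,320)))
E
```

```text
rest c [ 0.5334 -0.0522] L 0.2897545140469092 W 0.07969561201183845 yaw -0.11657542781494912 -0.11899829001966866
pad c [ 0.6031 -0.06  ] L 0.10778989328151051 W 0.0649177593478216 yaw -0.12940798441113222 -0.11277509586814749
blade c [ 0.6077 -0.0591] L 0.09278753954371063 W 0.048164750333740076 yaw -0.08719491914216279 -0.07878156051977037
handle c [ 0.4745 -0.0459] L 0.10751762522510261 W 0.020215089085024247 yaw -0.08610436469590955 0.019096042598375496
rails c [0.5641 0.1518] L 0.14071230275052038 W 0.07298925745619238 yaw -0.05131516498148131 -0.07612278803976014
plate c [ 0.5757 -0.3076] L 0.17750029533986136 W 0.17934518929606583 yaw -0.027238021535153405 -0.013666929020278218
lip(0.09) c [ 0.67   -0.3087] L 0.005854559452753592 W 0.17927476748130586 yaw -0.01516234720664355 -0.018010791753115818
sw c [0.4695 0.3841] L 0.14649472091196078 W 0.07779995819455574 yaw 0.15695921581817163 0.14860390115528244
handle rear top (array([ 0.4224, -0.0386,  0.0603]), np.float64(0.005389421457912372))
handle front top (array([ 0.5286, -0.0507,  0.065 ]), np.float64(0.00021314271111467324))
railL front/rear (array([0.4988, 0.1972, 0.0631]), np.float64(0.007816549320333632)) (array([0.6381, 0.1853, 0.0682]), np.float64(0.0018564109681302998))
railR front/rear (array([0.4925, 0.1236, 0.0654]), np.float64(0.006928426461035411)) (array([0.6373, 0.1135, 0.052 ]), np.float64(0.0018123218799240425))
```

```bash
cat >> h.py <<'E'
def to(x,y,z,yaw):  # shift/turn in tool axes to a grasp-point target, tool down
    p,M=pose(); D=R.from_euler("z",yaw).as_matrix()@np.diag([1,-1,-1.])
    t=np.array([x,y,z+.155]); print("shift",(M.T@(t-p)).round(4),"rot",R.from_matrix(M.T@D).as_rotvec().round(4))
E
python3 - <<'E'
from h import *
np.set_printoptions(precision=4,suppress=True)
S=eyes.camera("scene");T=eyes.camera("top")
o=((0,150,90),(7,255,255))
a=big(hsvmask(S,*o,(328,122,350,150)));b=big(hsvmask(T,*o,(85,225,108,250)))
print(cv2.boundingRect(a),cv2.boundingRect(b),cen(a),cen(b))
for y in(.384,.387):
  for l in(.042,.062,.082):
    w=.153;h=np.array([.4695,y,.066]);d=np.array([np.cos(w),np.sin(w),0])
    P=h-d*l*np.sin(.55)+[0,0,l*np.cos(.55)]
    print(y,l,P,proj(S,P),proj(T,P))
to(.4375,.382,.1189,.153)
E
```

```text
(336, 129, 6, 10) (90, 234, 9, 16) [338.8619 133.3286] [ 94.2304 240.348 ]
0.384 0.042 [0.4478 0.3807 0.1018] [337.8873 137.9986] [ 98.7375 238.461 ]
0.384 0.062 [0.4375 0.3791 0.1189] [336.4216 132.8843] [ 96.8194 241.9844]
0.384 0.082 [0.4271 0.3775 0.1359] [334.9491 127.7462] [ 94.8404 245.6195]
0.387 0.042 [0.4478 0.3837 0.1018] [338.5248 137.8268] [ 97.6016 238.4391]
0.387 0.062 [0.4375 0.3821 0.1189] [337.0618 132.7163] [ 95.6657 241.9621]
0.387 0.082 [0.4271 0.3805 0.1359] [335.592  127.5822] [ 93.6686 245.5967]
shift [ 0.5361 -0.7484  0.1309] rot [-0.0003  0.      0.1698]
```

Request:
jog_arm(
  moves={"ticks":[[0.54, -0.75, 0.05, 0, 0, 0.17, 1], [0.54, -0.75, 0.05, 0, 0, 0.17, 1], [0.54, -0.75, 0.05, 0, 0, 0.17, 1], [0.54, -0.75, 0.05, 0, 0, 0.17, 1], [0.54, -0.75, 0.05, 0, 0, 0.17, 1], [0.54, -0.75, 0.05, 0, 0, 0.17, 1], [0.54, -0.75, 0.05, 0, 0, 0.17, 1], [0.54, -0.75, 0.05, 0, 0, 0.17, 1], [0.54, -0.75, 0.05, 0, 0, 0.17, 1], [0.54, -0.75, 0.05, 0, 0, 0.17, 1], [0.54, -0.75, 0.05, 0, 0, 0.17, 1], [0.54, -0.75, 0.05, 0, 0, 0.17, 1], [0.54, -0.75, 0.05, 0, 0, 0.17, 1], [0.54, -0.75, 0.05, 0, 0, 0.17, 1], [0.54, -0.75, 0.05, 0, 0, 0.17, 1], [0.54, -0.75, 0.05, 0, 0, 0.17, 1], [0.54, -0.75, 0.05, 0, 0, 0.17, 1], [0.54, -0.75, 0.05, 0, 0, 0.17, 1], [0.54, -0.75, 0.05, 0, 0, 0.17, 1], [0.54, -0.75, 0.05, 0, 0, 0.17, 1]]},
)

```text
time_s: 2.07
ee_pos: [0.4274, 0.0879, 0.3624]
tcp_rot: [-0.014, 0.995, 0.097, -0.002]
contact_force: [-0.8, -0.6, -1.2]
finger_gap: 1.004
grasp_force: 0.0
```

```bash
python3 -c "
from h import *
to(.441,.385,.2,.153)"
```

```text
shift [ 0.071  -0.2885  0.0155] rot [-0.0281  0.0012  0.0423]
```

Request:
jog_arm(
  moves={"ticks":[[0.07, -0.29, 0, 0, 0, 0.04, 1], [0.07, -0.29, 0, 0, 0, 0.04, 1], [0.07, -0.29, 0, 0, 0, 0.04, 1], [0.07, -0.29, 0, 0, 0, 0.04, 1], [0.07, -0.29, 0, 0, 0, 0.04, 1], [0.07, -0.29, 0, 0, 0, 0.04, 1], [0.07, -0.29, 0, 0, 0, 0.04, 1], [0.07, -0.29, 0, 0, 0, 0.04, 1], [0.07, -0.29, 0, 0, 0, 0.04, 1], [0.07, -0.29, 0, 0, 0, 0.04, 1], [0.07, -0.29, 0, 0, 0, 0.04, 1], [0.07, -0.29, 0, 0, 0, 0.04, 1], [0.07, -0.29, 0, 0, 0, 0.04, 1]]},
)

```text
time_s: 3.15
ee_pos: [0.4886, 0.1097, 0.3685]
tcp_rot: [-0.029, 0.994, 0.103, -0.004]
contact_force: [1.4, 0.2, 0.9]
finger_gap: 0.999
grasp_force: 0.0
```

```bash
python3 -c "
from h import *
to(.441,.385,.12,.153)"
```

```text
shift [ 0.0101 -0.2734  0.1094] rot [-0.0576  0.004   0.0533]
```

```bash
python3 -c "
from h import *
s=ctrl.get_state();print(s['joint_pos'].round(3),s['joint_vel'].round(3),s['contact_force'])"
```

```text
[ 0.205  0.213 -0.141  1.219  0.058  3.141] [ 0.001  0.033  0.05   0.015  0.002 -0.   ] [1.37341432 0.16206808 0.93406287]
```

Request:
jog_arm(
  moves={"ticks":[[0, -0.04, 0.02, 0, 0, 0, 1], [0, -0.08, 0.02, 0, 0, 0, 1], [0, -0.1, 0.02, 0, 0, 0, 1], [0, -0.1, 0.02, 0, 0, 0, 1], [0, -0.1, 0.02, 0, 0, 0, 1]]},
)

```text
time_s: 3.57
ee_pos: [0.4868, 0.14, 0.3543]
tcp_rot: [-0.043, 0.991, 0.129, -0.007]
contact_force: [0.2, -0.1, 0.8]
finger_gap: 1.002
grasp_force: 0.0
```

```bash
python3 -c "
from h import *
s=ctrl.get_state();print(s['joint_pos'].round(3),s['joint_vel'].round(3),s['contact_force'])
to(.441,.385,.12,.153)"
```

```text
[ 0.257  0.23  -0.157  1.186  0.087  3.141] [ 0.005  0.005  0.01   0.003  0.005 -0.   ] [ 0.18344136 -0.08975604  0.8069824 ]
shift [ 0.0185 -0.2408  0.1005] rot [-0.0864  0.0069  0.1051]
```

Request:
jog_arm(
  moves={"ticks":[[0, 0, 0, 0, 0, -0.4, 1], [0, 0, 0, 0, 0, -0.4, 1], [0, 0, 0, 0, 0, -0.4, 1], [0, 0, 0, 0, 0, -0.8, 1], [0, 0, 0, 0, 0, -0.8, 1], [0, 0, 0, 0, 0, -0.8, 1], [0, 0, 0, 0, 0, -1.2, 1], [0, 0, 0, 0, 0, -1.2, 1], [0, 0, 0, 0, 0, -1.2, 1], [0, 0, 0, 0, 0, -1.6, 1], [0, 0, 0, 0, 0, -1.6, 1], [0, 0, 0, 0, 0, -1.6, 1], [0, 0, 0, 0, 0, -1.6, 1], [0, 0, 0, 0, 0, -1.6, 1]]},
)

```text
time_s: 4.73
ee_pos: [0.4867, 0.1395, 0.3542]
tcp_rot: [-0.035, 0.597, 0.801, 0.026]
contact_force: [0.4, -0.2, -0.0]
finger_gap: 1.0
grasp_force: 0.0
```

```bash
python3 -c "
from h import *
s=ctrl.get_state();print(s['joint_pos'].round(3))
to(.441,.385,.2,.153+np.pi)"
```

```text
[ 0.256  0.23  -0.157  1.186  0.087  1.536]
shift [0.2475 0.0266 0.0207] rot [ 0.0625 -0.0709 -1.432 ]
```

Request:
jog_arm(
  moves={"ticks":[[0.248, 0.027, 0.02, 0.062, -0.07, -1.43, 1], [0.248, 0.027, 0.02, 0.062, -0.07, -1.43, 1], [0.248, 0.027, 0.02, 0.062, -0.07, -1.43, 1], [0.248, 0.027, 0.02, 0.062, -0.07, -1.43, 1], [0.248, 0.027, 0.02, 0.062, -0.07, -1.43, 1], [0.248, 0.027, 0.02, 0.062, -0.07, -1.43, 1], [0.248, 0.027, 0.02, 0.062, -0.07, -1.43, 1], [0.248, 0.027, 0.02, 0.062, -0.07, -1.43, 1], [0.248, 0.027, 0.02, 0.062, -0.07, -1.43, 1], [0.248, 0.027, 0.02, 0.062, -0.07, -1.43, 1], [0.248, 0.027, 0.02, 0.062, -0.07, -1.43, 1], [0.248, 0.027, 0.02, 0.062, -0.07, -1.43, 1], [0.248, 0.027, 0.02, 0.062, -0.07, -1.43, 1], [0.248, 0.027, 0.02, 0.062, -0.07, -1.43, 1], [0.248, 0.027, 0.02, 0.062, -0.07, -1.43, 1], [0.248, 0.027, 0.02, 0.062, -0.07, -1.43, 1]]},
)

```text
time_s: 6.07
ee_pos: [0.4421, 0.3859, 0.3553]
tcp_rot: [-0.001, -0.072, 0.997, 0.001]
contact_force: [-0.3, -0.0, -0.2]
finger_gap: 1.0
grasp_force: 0.0
```

```bash
python3 -c "
from h import *
s=ctrl.get_state();print(s['joint_pos'].round(3))
to(.441,.385,.12,.153+np.pi)"
```

```text
[0.717 0.364 0.039 1.247 0.002 0.573]
shift [ 0.0011 -0.0009  0.0803] rot [ 0.0012 -0.0015 -0.0087]
```

Descend and grip the knob.

Request:
jog_arm(
  moves={"ticks":[[0, 0, 0.03, 0, 0, 0, 1], [0, 0, 0.06, 0, 0, 0, 1], [0, 0, 0.08, 0, 0, 0, 1], [0, 0, 0.08, 0, 0, 0, 1], [0, 0, 0.08, 0, 0, 0, 0.45], [0, 0, 0.08, 0, 0, 0, 0.45], [0, 0, 0.08, 0, 0, 0, 0.4], [0, 0, 0.08, 0, 0, 0, 0.35], [0, 0, 0.08, 0, 0, 0, 0.3], [0, 0, 0.08, 0, 0, 0, 0.3]]},
)

```text
time_s: 6.9
ee_pos: [0.4417, 0.3838, 0.2761]
tcp_rot: [-0.001, -0.073, 0.997, -0.003]
contact_force: [-0.6, -16.5, 10.8]
finger_gap: 0.299
grasp_force: 8.3
```

```bash
python3 -c "
from h import *
for n in('scene','top'):
    c=eyes.camera(n); x0,y0=(290,90) if n=='scene' else (60,190)
    cv2.imwrite('pics/k_'+n+'.png',c['image'])
    im=cv2.resize(c['image'][y0:y0+90,x0:x0+80],None,fx=5,fy=5,interpolation=cv2.INTER_CUBIC)
    o=im if n=='scene' else np.hstack([o,im])
cv2.imwrite('pics/k.png',o)"
```

```text
(no output)
```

View pics/k.png

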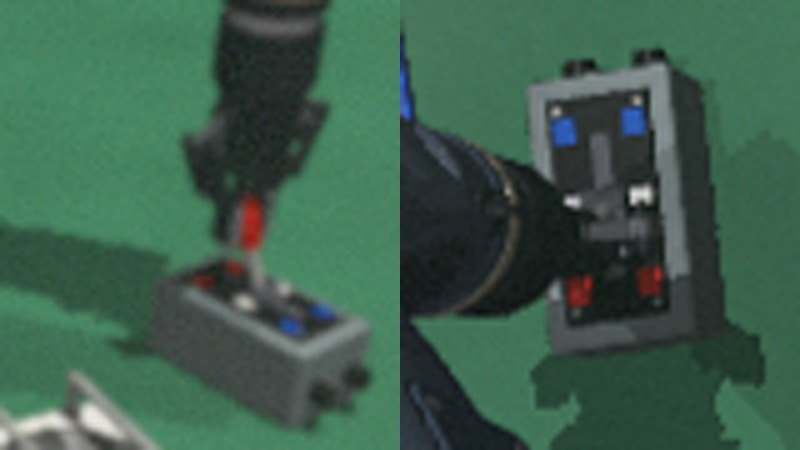

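The knob is held between the fingers, but the −16 N sideways force means the hand sits about 2 mm too far to +y. I'll ease it over and close firmly.

Request:
jog_arm(
  moves={"ticks":[[0, -0.002, 0, 0, 0, 0, 0.3], [0, -0.002, 0, 0, 0, 0, 0.2], [0, -0.002, 0, 0, 0, 0, 0.2], [0, -0.002, 0, 0, 0, 0, 0.2], [0, -0.002, 0, 0, 0, 0, 0.2]]},
)

```text
time_s: 7.42
ee_pos: [0.4419, 0.3823, 0.2763]
tcp_rot: [-0.001, -0.073, 0.997, -0.001]
contact_force: [-1.8, -12.5, 9.6]
finger_gap: 0.265
grasp_force: 58.5
```

```bash
python3 -c "
from h import *
print(pose()[0])"
```

```text
[0.44192244 0.38231933 0.2762825 ]
```

Request:
jog_arm(
  moves={"ticks":[[-0.006, 0, -0.003, 0, 0, 0, 0.2], [-0.012, 0, -0.0055, 0, 0, 0, 0.2], [-0.017, 0, -0.007, 0, 0, 0, 0.2], [-0.023, 0, -0.0085, 0, 0, 0, 0.2], [-0.029, 0, -0.0095, 0, 0, 0, 0.2], [-0.034, 0, -0.0095, 0, 0, 0, 0.2], [-0.034, 0, -0.0095, 0, 0, 0, 0.2]]},
)

```text
time_s: 8.0
ee_pos: [0.4756, 0.3879, 0.2838]
tcp_rot: [-0.002, -0.073, 0.997, -0.001]
contact_force: [-0.6, -4.2, -6.1]
finger_gap: 0.263
grasp_force: 59.4
```

```bash
python3 -c "
from h import *
print(pose()[0])
for n in('scene','top'):
    c=eyes.camera(n); x0,y0=(290,90) if n=='scene' else (60,190)
    im=cv2.resize(c['image'][y0:y0+90,x0:x0+80],None,fx=5,fy=5,interpolation=cv2.INTER_CUBIC)
    o=im if n=='scene' else np.hstack([o,im])
    for l in(.02,.042,.082):print(n,proj(c,[.472,.384,.066+l]).round(1))
cv2.imwrite('pics/k2.png',o)"
```

```text
[0.47564965 0.38788448 0.28376342]
scene [342.1 144.3]
scene [342.9 139. ]
scene [344.4 129.2]
top [100.2 229.8]
top [ 97.3 229. ]
top [ 91.9 227.6]
```

View pics/k2.png

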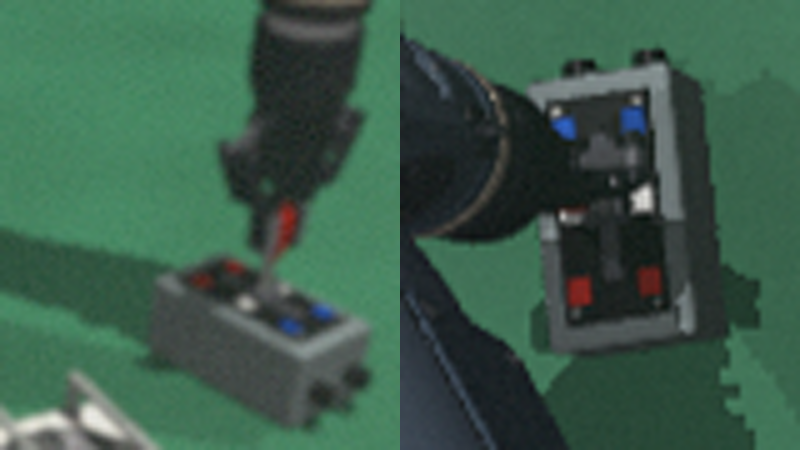

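The knob has moved 7.6 px in the scene view, from (340,134) to (347.6,134), which fits about 0.55 rad. I'll open the hand here to see the knob clear and hold for the dwell.

Request:
jog_arm(
  moves={"ticks":[[0, 0, 0, 0, 0, 0, 1], [0, 0, 0, 0, 0, 0, 1], [0, 0, 0, 0, 0, 0, 1], [0, 0, 0, 0, 0, 0, 1], [0, 0, 0, 0, 0, 0, 1], [0, 0, 0, 0, 0, 0, 1], [0, 0, 0, 0, 0, 0, 1], [0, 0, 0, 0, 0, 0, 1], [0, 0, 0, 0, 0, 0, 1], [0, 0, 0, 0, 0, 0, 1], [0, 0, 0, 0, 0, 0, 1], [0, 0, 0, 0, 0, 0, 1], [0, 0, 0, 0, 0, 0, 1]]},
)

```text
time_s: 9.18
ee_pos: [0.4758, 0.3891, 0.2846]
tcp_rot: [-0.001, -0.073, 0.997, 0.0]
contact_force: [0.2, -0.2, -0.3]
finger_gap: 1.003
grasp_force: 0.0
```

```bash
python3 -c "
from h import *
S=eyes.camera('scene')
a=big(hsvmask(S,(0,150,90),(7,255,255),(328,115,365,150)));print(cv2.boundingRect(a),cen(a),cv2.minAreaRect(a))
w=.153
for th in(-.55,-.15,0,.15,.55):
    print(th,*[proj(S,np.array([.4695,.387,.066])+l*np.array([np.cos(w)*np.sin(th),np.sin(w)*np.sin(th),np.cos(th)])).round(1) for l in(.042,.062,.082)])
cv2.imwrite('pics/k3.png',cv2.resize(S['image'][100:170,310:390],None,fx=6,fy=6,interpolation=cv2.INTER_CUBIC))"
```

```text
(343, 131, 5, 10) [344.99346405 135.12418301] ((345.0, 135.5), (9.0, 4.0), 90.0)
-0.55 [338.5 137.8] [337.1 132.7] [335.6 127.6]
-0.15 [341.8 138. ] [342.  132.9] [342.1 127.8]
0 [343.1 138.5] [343.9 133.7] [344.6 128.7]
0.15 [344.4 139.3] [345.7 134.8] [347.1 130.2]
0.55 [347.3 142.3] [350.2 139.2] [353.1 136.1]
```

The knob now sits at px (345,135). With the bias seen at the start removed, that is about −0.05 rad, so it's centred and has stood for over a second. Next I regrip and push to blue.

Request:
jog_arm(
  moves={"ticks":[[0, 0, 0, 0, 0, 0, 0.2], [0, 0, 0, 0, 0, 0, 0.2], [0, 0, 0, 0, 0, 0, 0.2], [0, 0, 0, 0, 0, 0, 0.2], [0, 0, 0, 0, 0, 0, 0.2], [0, 0, 0, 0, 0, 0, 0.2], [-0.006, 0, 0.0005, 0, 0, 0, 0.2], [-0.012, 0, 0.001, 0, 0, 0, 0.2], [-0.018, 0, 0.0025, 0, 0, 0, 0.2], [-0.024, 0, 0.005, 0, 0, 0, 0.2], [-0.03, 0, 0.0075, 0, 0, 0, 0.2], [-0.035, 0, 0.0095, 0, 0, 0, 0.2], [-0.038, 0, 0.011, 0, 0, 0, 0.2], [-0.038, 0, 0.011, 0, 0, 0, 0.2], [-0.038, 0, 0.011, 0, 0, 0, 0.2], [-0.038, 0, 0.011, 0, 0, 0, 1], [-0.038, 0, 0.011, 0, 0, 0, 1], [-0.038, 0, 0.011, 0, 0, 0, 1], [-0.038, 0, 0.011, 0, 0, 0, 1]]},
)

```text
time_s: 10.82
ee_pos: [0.5136, 0.3948, 0.2735]
tcp_rot: [-0.001, -0.073, 0.997, 0.001]
contact_force: [-0.1, 0.3, -0.4]
finger_gap: 0.814
grasp_force: 0.0
```

```bash
python3 -c "
from h import *
S=eyes.camera('scene')
a=big(hsvmask(S,(0,150,90),(7,255,255),(328,115,365,150)));print(cv2.boundingRect(a),cen(a))"
```

```text
(351, 137, 4, 6) [352.28571429 138.96825397]
```

Request:
jog_arm(
  moves={"ticks":[[0, 0, -0.04, 0, 0, 0, 1], [0, 0, -0.08, 0, 0, 0, 1], [0, 0, -0.1, 0, 0, 0, 1], [0, 0, -0.1, 0, 0, 0, 1]]},
)

```text
time_s: 11.2
ee_pos: [0.5145, 0.3951, 0.3792]
tcp_rot: [0.003, -0.073, 0.997, 0.003]
contact_force: [0.8, -0.5, 0.8]
finger_gap: 0.999
grasp_force: 0.0
```

```bash
python3 -c "
from h import *
S=eyes.camera('scene')
a=big(hsvmask(S,(0,150,90),(7,255,255),(328,115,365,150)));print(cv2.boundingRect(a),cen(a))
to(.4932,-.0485,.17,np.pi-.086)"
```

```text
(348, 136, 8, 8) [351.2        139.33939394]
shift [ 0.0859 -0.4358  0.0496] rot [0.0039 0.0026 0.2329]
```

Lever is fully on blue (knob at (351,139), predicted (350,139) for +0.55). On to the spatula.

Request:
jog_arm(
  moves={"ticks":[[0.086, -0.436, 0.02, 0, 0, 0.233, 1], [0.086, -0.436, 0.02, 0, 0, 0.233, 1], [0.086, -0.436, 0.02, 0, 0, 0.233, 1], [0.086, -0.436, 0.02, 0, 0, 0.233, 1], [0.086, -0.436, 0.02, 0, 0, 0.233, 1], [0.086, -0.436, 0.02, 0, 0, 0.233, 1], [0.086, -0.436, 0.02, 0, 0, 0.233, 1], [0.086, -0.436, 0.02, 0, 0, 0.233, 1], [0.086, -0.436, 0.02, 0, 0, 0.233, 1], [0.086, -0.436, 0.02, 0, 0, 0.233, 1], [0.086, -0.436, 0.05, 0, 0, 0.233, 1], [0.086, -0.436, 0.05, 0, 0, 0.233, 1], [0.086, -0.436, 0.05, 0, 0, 0.233, 1], [0.086, -0.436, 0.05, 0, 0, 0.233, 1], [0.086, -0.436, 0.05, 0, 0, 0.233, 1], [0.086, -0.436, 0.05, 0, 0, 0.233, 1]]},
)

```text
time_s: 12.58
ee_pos: [0.4927, -0.0483, 0.3238]
tcp_rot: [-0.0, 0.042, 0.999, 0.0]
contact_force: [0.4, 0.5, -0.5]
finger_gap: 0.999
grasp_force: 0.0
```

```bash
python3 -c "
from h import *
to(.4932,-.0485,.058,np.pi-.086)"
```

```text
shift [-0.0006 -0.0003  0.1108] rot [ 0.0008 -0.0009  0.0018]
```

Request:
jog_arm(
  moves={"ticks":[[0, 0, 0.04, 0, 0, 0, 1], [0, 0, 0.08, 0, 0, 0, 1], [0, 0, 0.111, 0, 0, 0, 1], [0, 0, 0.111, 0, 0, 0, 1], [0, 0, 0.111, 0, 0, 0, 1]]},
)

```text
time_s: 13.0
ee_pos: [0.4918, -0.0483, 0.212]
tcp_rot: [-0.002, 0.042, 0.999, 0.0]
contact_force: [1.0, 0.1, 0.4]
finger_gap: 1.002
grasp_force: 0.0
```

Request:
jog_arm(
  moves={"ticks":[[0, 0, 0, 0, 0, 0, 0.5], [0, 0, 0, 0, 0, 0, 0.4], [0, 0, 0, 0, 0, 0, 0.35], [0, 0, 0, 0, 0, 0, 0.3], [0, 0, 0, 0, 0, 0, 0.28], [0, 0, 0, 0, 0, 0, 0.1], [0, 0, 0, 0, 0, 0, 0.1], [0, 0, 0, 0, 0, 0, 0.1], [0, 0, 0, 0, 0, 0, 0.1]]},
)

```text
time_s: 13.75
ee_pos: [0.4924, -0.0492, 0.2132]
tcp_rot: [-0.0, 0.043, 0.999, 0.0]
contact_force: [-0.7, 1.0, 8.1]
finger_gap: 0.221
grasp_force: 58.7
```

Request:
jog_arm(
  moves={"ticks":[[0, 0, -0.015, 0, 0, 0, 0.1], [0, 0, -0.04, 0, 0, 0, 0.1], [0, 0, -0.08, 0, 0, 0, 0.1], [0, 0, -0.12, 0, 0, 0, 0.1], [0, 0, -0.12, 0, 0, 0, 0.1], [0, 0, -0.12, 0, 0, 0, 0.1]]},
)

```text
time_s: 14.25
ee_pos: [0.4929, -0.0494, 0.3346]
tcp_rot: [0.001, 0.043, 0.999, 0.0]
contact_force: [0.7, -0.8, -2.3]
finger_gap: 0.223
grasp_force: 58.8
```

```bash
python3 -c "
from h import *
to(.373,-.3132,.155,np.pi-.018)
S=eyes.camera('scene');T=eyes.camera('top')
o=np.hstack([cv2.resize(S['image'][140:250,200:280],None,fx=5,fy=5,interpolation=cv2.INTER_CUBIC),cv2.resize(T['image'][140:250,230:310],None,fx=5,fy=5,interpolation=cv2.INTER_CUBIC)])
cv2.imwrite('pics/l.png',o)"
```

```text
shift [ 0.0969 -0.2731  0.0242] rot [ 0.0005  0.003  -0.0681]
```

View pics/l.png

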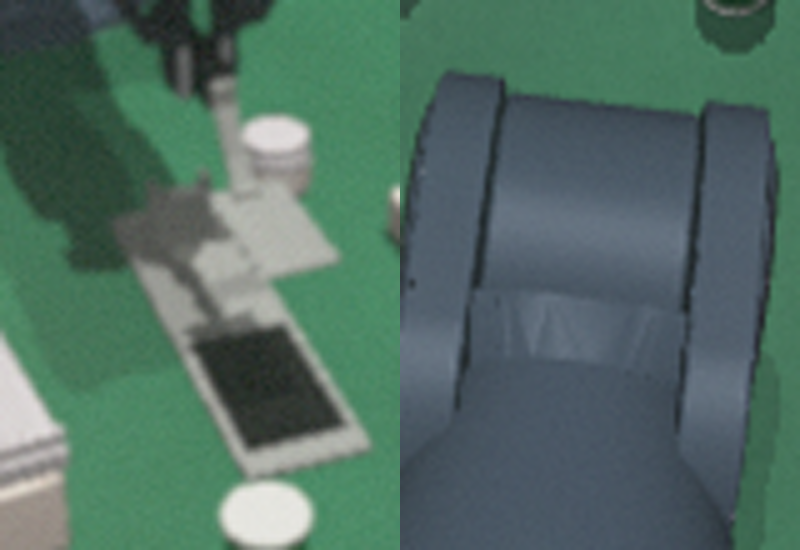

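The spatula hangs from the hand and its blade looks level, with tip corners at crop (340,258) and (265,283). I'll compare those with a level-blade prediction while going to the hot plate.

```bash
python3 -c "
from h import *
S=eyes.camera('scene'); p,M=pose()
for x,y in((46,24),(46,-24),(-46,24),(-46,-24)):
    c,s=np.cos(-.086),np.sin(-.086);X=(115+x)/1e3;Y=y/1e3
    q=proj(S,[p[0]+c*X-s*Y,p[1]+s*X+c*Y,p[2]-.205+.001]);print(x,y,((q-[200,140]+.4)*5).round())
"
```

```text
46 24 [337. 258.]
46 -24 [260. 277.]
-46 24 [276. 177.]
-46 -24 [203. 194.]
```

Request:
jog_arm(
  moves={"ticks":[[0.097, -0.273, 0, 0, 0, -0.068, 0.1], [0.097, -0.273, 0, 0, 0, -0.068, 0.1], [0.097, -0.273, 0, 0, 0, -0.068, 0.1], [0.097, -0.273, 0, 0, 0, -0.068, 0.1], [0.097, -0.273, 0, 0, 0, -0.068, 0.1], [0.097, -0.273, 0, 0, 0, -0.068, 0.1], [0.097, -0.273, 0, 0, 0, -0.068, 0.1], [0.097, -0.273, 0, 0, 0, -0.068, 0.1], [0.097, -0.273, 0, 0, 0, -0.068, 0.1], [0.097, -0.273, 0.024, 0, 0, -0.068, 0.1], [0.097, -0.273, 0.024, 0, 0, -0.068, 0.1], [0.097, -0.273, 0.024, 0, 0, -0.068, 0.1], [0.097, -0.273, 0.024, 0, 0, -0.068, 0.1]]},
)

```text
time_s: 15.48
ee_pos: [0.3726, -0.3121, 0.3083]
tcp_rot: [-0.001, 0.008, 1.0, 0.001]
contact_force: [-0.5, 0.3, -0.5]
finger_gap: 0.225
grasp_force: 59.2
```

```bash
python3 -c "
from h import *
to(.373,-.3132,.13,np.pi-.018)"
```

```text
shift [-0.0005 -0.0011  0.0233] rot [ 0.0016 -0.0026  0.0016]
```

Request:
jog_arm(
  moves={"ticks":[[0, -0.001, 0.008, 0, 0.03, 0, 0.1], [0, -0.001, 0.014, 0, 0.03, 0, 0.1], [0, -0.001, 0.016, 0, 0.03, 0, 0.1], [0, -0.001, 0.016, 0, 0.03, 0, 0.1]]},
)

```text
time_s: 15.82
ee_pos: [0.3722, -0.3136, 0.2916]
tcp_rot: [-0.016, 0.009, 1.0, 0.001]
contact_force: [-0.3, 0.4, -1.1]
finger_gap: 0.225
grasp_force: 59.3
```

Request:
jog_arm(
  moves={"ticks":[[0, 0, 0.001, 0, 0, 0, 0.1], [0, 0, 0.001, 0, 0, 0, 0.1]]},
)

```text
time_s: 15.98
ee_pos: [0.3722, -0.3139, 0.2913]
tcp_rot: [-0.016, 0.009, 1.0, 0.001]
contact_force: [-0.4, -0.6, -0.9]
finger_gap: 0.224
grasp_force: 59.3
```

Request:
jog_arm(
  moves={"ticks":[[0, 0, 0.001, 0, 0, 0, 0.1], [0, 0, 0.001, 0, 0, 0, 0.1]]},
)

```text
time_s: 16.15
ee_pos: [0.3721, -0.314, 0.2904]
tcp_rot: [-0.016, 0.009, 1.0, 0.0]
contact_force: [0.6, -0.6, -2.3]
finger_gap: 0.222
grasp_force: 59.3
```

Request:
jog_arm(
  moves={"ticks":[[0, 0, 0.001, 0, 0, 0, 0.1], [0, 0, 0.001, 0, 0, 0, 0.1]]},
)

```text
time_s: 16.32
ee_pos: [0.3721, -0.314, 0.2894]
tcp_rot: [-0.016, 0.009, 1.0, 0.0]
contact_force: [-0.4, 0.9, 1.3]
finger_gap: 0.223
grasp_force: 59.7
```

Request:
jog_arm(
  moves={"ticks":[[0, 0, 0.001, 0, 0, 0, 0.1], [0, 0, 0.001, 0, 0, 0, 0.1]]},
)

```text
time_s: 16.48
ee_pos: [0.3721, -0.314, 0.2886]
tcp_rot: [-0.016, 0.009, 1.0, 0.0]
contact_force: [-2.2, 0.3, 4.2]
finger_gap: 0.224
grasp_force: 60.0
```

Request:
jog_arm(
  moves={"ticks":[[0, 0, 0.001, 0, 0, 0, 0.1], [0, 0, 0.001, 0, 0, 0, 0.1]]},
)

```text
time_s: 16.65
ee_pos: [0.372, -0.314, 0.2874]
tcp_rot: [-0.016, 0.009, 1.0, 0.0]
contact_force: [-1.4, -0.0, 2.0]
finger_gap: 0.227
grasp_force: 59.9
```

```bash
python3 -c "
from h import *
S=eyes.camera('scene')
cv2.imwrite('pics/p.png',cv2.resize(S['image'][150:260,110:240],None,fx=5,fy=5,interpolation=cv2.INTER_CUBIC))"
```

```text
(no output)
```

View pics/p.png

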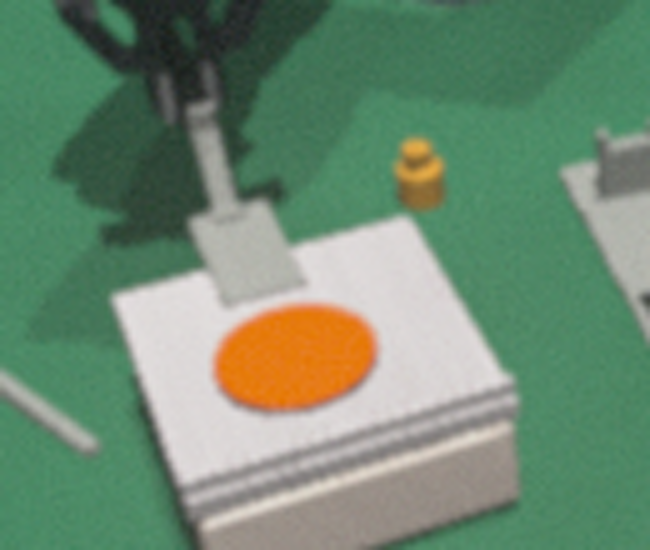

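The blade tip touches the plate, with its middle at crop (263,292). It is lined up with the disc at (296,357) to within about 3 mm. Sliding forward.

Request:
jog_arm(
  moves={"ticks":[[-0.006, 0.002, 0, 0, 0, 0, 0.1], [-0.012, 0.002, -0.0003, 0, 0, 0, 0.1], [-0.018, 0.002, -0.0005, 0, 0, 0, 0.1], [-0.024, 0.002, -0.0007, 0, 0, 0, 0.1], [-0.03, 0.002, -0.001, 0, 0, 0, 0.1], [-0.036, 0.002, -0.0011, 0, 0, 0, 0.1]]},
)

```text
time_s: 17.2
ee_pos: [0.4089, -0.3125, 0.2872]
tcp_rot: [-0.016, 0.009, 1.0, 0.001]
contact_force: [-1.8, 0.7, 2.1]
finger_gap: 0.221
grasp_force: 60.0
```

```bash
cat > d.py <<'E'
from h import *
c=eyes.camera('scene');a=big(hsvmask(c,(5,150,120),(20,255,255),(120,180,360,260)))
e=cv2.fitEllipse(a);print("disc scene",np.round(e[0],1),np.round(e[1],1),round(e[2],1),plane(c,e[0],.0795).round(4),cv2.contourArea(a),pose()[0].round(4))
E
python3 d.py
```

```text
disc scene [169.8 223.4] [19.4 31.3] 79.0 [ 0.6054 -0.3182  0.0795] 475.0 [ 0.4098 -0.3127  0.2872]
```

Request:
jog_arm(
  moves={"ticks":[[-0.006, 0, 0, 0, 0, 0, 0.1], [-0.012, 0, -0.0003, 0, 0, 0, 0.1], [-0.018, 0, -0.0005, 0, 0, 0, 0.1], [-0.024, 0, -0.0007, 0, 0, 0, 0.1], [-0.03, 0, -0.001, 0, 0, 0, 0.1]]},
)

```text
time_s: 17.67
ee_pos: [0.4387, -0.3131, 0.2873]
tcp_rot: [-0.016, 0.009, 1.0, 0.001]
contact_force: [-1.7, -0.4, 1.9]
finger_gap: 0.226
grasp_force: 60.0
```

```bash
python3 d.py
```

```text
disc scene [171.1 226.3] [19.5 32.3] 76.8 [ 0.6188 -0.3184  0.0795] 488.0 [ 0.4396 -0.3132  0.2873]
```

Request:
jog_arm(
  moves={"ticks":[[-0.006, 0, 0, 0, 0, 0, 0.1], [-0.012, 0, -0.0003, 0, 0, 0, 0.1], [-0.018, 0, -0.0005, 0, 0, 0, 0.1], [-0.018, 0, -0.0005, 0, 0, 0, 0.1]]},
)

```text
time_s: 18.05
ee_pos: [0.4574, -0.3135, 0.2872]
tcp_rot: [-0.015, 0.009, 1.0, 0.0]
contact_force: [1.5, 0.1, 1.7]
finger_gap: 0.221
grasp_force: 59.7
```

```bash
python3 d.py
```

```text
disc scene [171.1 226.2] [19.8 32.2] 77.0 [ 0.6183 -0.3183  0.0795] 494.0 [ 0.457  -0.3135  0.2872]
```

Request:
jog_arm(
  moves={"ticks":[[-0.006, 0, 0, 0, 0, 0, 0.1], [-0.012, 0, -0.0003, 0, 0, 0, 0.1], [-0.018, 0, -0.0005, 0, 0, 0, 0.1], [-0.024, 0, -0.0007, 0, 0, 0, 0.1], [-0.03, 0, -0.001, 0, 0, 0, 0.1], [-0.03, 0, -0.001, 0, 0, 0, 0.1]]},
)

```text
time_s: 18.6
ee_pos: [0.4875, -0.3141, 0.2872]
tcp_rot: [-0.015, 0.009, 1.0, 0.0]
contact_force: [1.9, -0.7, 1.2]
finger_gap: 0.224
grasp_force: 59.8
```

```bash
python3 d.py
```

```text
disc scene [171.1 226.2] [19.5 32.2] 76.7 [ 0.6182 -0.3182  0.0795] 487.5 [ 0.4871 -0.314   0.2872]
```

Request:
jog_arm(
  moves={"ticks":[[-0.006, 0, 0, 0, 0, 0, 0.1], [-0.012, 0, -0.0003, 0, 0, 0, 0.1], [-0.016, 0, -0.0005, 0, 0, 0, 0.1], [-0.016, 0, -0.0005, 0, 0, 0, 0.1]]},
)

```text
time_s: 18.98
ee_pos: [0.5031, -0.3143, 0.2872]
tcp_rot: [-0.015, 0.009, 1.0, 0.0]
contact_force: [0.7, -0.0, 1.0]
finger_gap: 0.228
grasp_force: 59.8
```

```bash
python3 d.py
```

```text
disc scene [171.1 226.1] [19.7 32.1] 77.4 [ 0.618  -0.3183  0.0795] 490.0 [ 0.5029 -0.3143  0.2872]
```

Request:
jog_arm(
  moves={"ticks":[[0.002, 0, -0.001, 0, -0.01, 0, 0.1], [0.004, 0, -0.002, 0, -0.02, 0, 0.1], [0.006, 0, -0.003, 0, -0.03, 0, 0.1], [0.006, 0, -0.005, 0, -0.035, 0, 0.1], [0.006, 0, -0.007, 0, -0.035, 0, 0.1], [0.006, 0, -0.009, 0, -0.035, 0, 0.1]]},
)

```text
time_s: 19.53
ee_pos: [0.4961, -0.3142, 0.2968]
tcp_rot: [0.002, 0.009, 1.0, 0.0]
contact_force: [-0.5, 0.1, -1.1]
finger_gap: 0.225
grasp_force: 59.3
```

```bash
python3 d.py
```

```text
disc scene [170.6 222.9] [20.  32.2] 80.0 [ 0.6041 -0.3155  0.0795] 503.0 [ 0.4964 -0.3142  0.2972]
```

Request:
jog_arm(
  moves={"ticks":[[0, 0, -0.003, 0, 0, 0, 0.1], [0, 0, -0.006, 0, 0, 0, 0.1], [0, 0, -0.01, 0, 0, 0, 0.1], [0, 0, -0.01, 0, 0, 0, 0.1]]},
)

```text
time_s: 19.92
ee_pos: [0.4966, -0.3143, 0.3074]
tcp_rot: [0.002, 0.009, 1.0, 0.0]
contact_force: [-0.3, -0.2, -1.7]
finger_gap: 0.224
grasp_force: 59.3
```

```bash
python3 d.py
```

```text
disc scene [170.1 220. ] [19.9 32.5] 79.1 [ 0.5914 -0.3129  0.0795] 504.5 [ 0.4966 -0.3142  0.307 ]
```

Request:
jog_arm(
  moves={"ticks":[[0, 0, -0.01, 0, 0, 0, 0.1], [0, 0, -0.025, 0, 0, 0, 0.1], [0, 0, -0.04, 0, 0, 0, 0.1], [0, 0, -0.045, 0, 0, 0, 0.1], [0, 0, -0.045, 0, 0, 0, 0.1], [0, 0, -0.045, 0, 0, 0, 0.1], [0, 0, -0.045, 0, 0, 0, 0.1], [0, 0, -0.045, 0, 0, 0, 0.1]]},
)

```text
time_s: 20.63
ee_pos: [0.496, -0.314, 0.3506]
tcp_rot: [0.001, 0.009, 1.0, 0.001]
contact_force: [-0.3, -0.6, -2.7]
finger_gap: 0.223
grasp_force: 59.3
```

```bash
python3 d.py; python3 - <<'E'
from h import *
c=eyes.camera('scene');a=big(hsvmask(c,(5,150,120),(20,255,255),(120,160,240,260)));e=cv2.fitEllipse(a)
p,M=pose();g=p+M[:,2]*.155;o=g-M[:,0]*.115+M[:,2]*.05   # spatula origin
print("org",o.round(4),"disc-org",(plane(c,e[0],o[2]+.009)-o).round(4),"start bias",(plane(c,(168.53,220.97),.087)-[.5937,-.3172,.087]).round(4))
T=eyes.camera('top');m=hsvmask(T,(5,150,80),(20,255,255),(300,140,420,230));k=big(m);print("top",cv2.boundingRect(k),cen(k),cv2.contourArea(k),plane(T,cen(k),o[2]+.009).round(4))
cv2.imwrite('pics/top5.png',T['image'])
to(.425,.165,.15,np.pi-.072)
E
```

```text
disc scene [167.8 206.8] [19.8 33. ] 80.1 [ 0.5303 -0.3014  0.0795] 511.0 [ 0.496  -0.3141  0.3506]
org [ 0.6115 -0.3159  0.146 ] disc-org [ 0.0175 -0.004   0.009 ] start bias [ 0.0089 -0.0026 -0.    ]
top (352, 157, 34, 35) [368.39865514 174.08376561] 867.5 [ 0.6219 -0.3174  0.155 ]
shift [0.0798 0.4777 0.0463] rot [0.0013 0.0024 0.0541]
```

The disc is riding on the blade: full circle in the top view at (368,174), about 9 mm ahead of the blade centre. Carrying it across smoothly.

Request:
jog_arm(
  moves={"ticks":[[0, 0.004, 0, 0, 0, 0, 0.1], [0.001, 0.012, 0, 0, 0, 0, 0.1], [0.003, 0.024, 0, 0, 0, 0, 0.1], [0.005, 0.04, 0, 0, 0, 0.005, 0.1], [0.008, 0.06, 0, 0, 0, 0.007, 0.1], [0.011, 0.085, 0, 0, 0, 0.01, 0.1], [0.014, 0.11, 0, 0, 0, 0.013, 0.1], [0.018, 0.135, 0, 0, 0, 0.016, 0.1], [0.021, 0.16, 0, 0, 0, 0.018, 0.1], [0.024, 0.185, 0, 0, 0, 0.021, 0.1], [0.028, 0.21, 0, 0, 0, 0.024, 0.1], [0.031, 0.235, 0, 0, 0, 0.027, 0.1], [0.034, 0.26, 0, 0, 0, 0.03, 0.1], [0.038, 0.285, 0, 0, 0, 0.033, 0.1], [0.041, 0.31, 0, 0, 0, 0.036, 0.1], [0.044, 0.335, 0, 0, 0, 0.039, 0.1], [0.047, 0.355, 0, 0, 0, 0.042, 0.1], [0.049, 0.37, 0, 0, 0, 0.044, 0.1], [0.05, 0.38, 0, 0, 0, 0.045, 0.1], [0.05, 0.384, 0, 0, 0, 0.045, 0.1]]},
)

```text
time_s: 22.45
ee_pos: [0.4523, 0.0722, 0.3517]
tcp_rot: [0.002, 0.03, 1.0, 0.001]
contact_force: [0.5, -0.9, -1.7]
finger_gap: 0.223
grasp_force: 59.3
```

```bash
python3 - <<'E'
from h import *
to(.4418,.162,.195,np.pi-.07); print(ctrl.get_state()['joint_pos'].round(2))
E
```

```text
shift [0.0159 0.089  0.0018] rot [0.0013 0.0033 0.0091]
[ 0.16  0.15 -0.27  1.15  0.    0.22]
```

Request:
jog_arm(
  moves={"ticks":[[0.001, 0.004, 0, 0, 0, 0, 0.1], [0.003, 0.015, 0, 0, 0, 0.003, 0.1], [0.006, 0.03, 0, 0, 0, 0.005, 0.1], [0.009, 0.048, 0, 0, 0, 0.007, 0.1], [0.012, 0.066, 0, 0.001, 0.003, 0.009, 0.1], [0.014, 0.08, 0, 0.001, 0.003, 0.009, 0.1], [0.016, 0.087, 0, 0.001, 0.003, 0.009, 0.1], [0.016, 0.089, 0, 0.001, 0.003, 0.009, 0.1], [0.016, 0.089, 0, 0.001, 0.003, 0.009, 0.1], [0.016, 0.089, 0, 0.001, 0.003, 0.009, 0.1]]},
)

```text
time_s: 23.28
ee_pos: [0.4428, 0.1599, 0.3516]
tcp_rot: [0.0, 0.036, 0.999, -0.0]
contact_force: [0.4, -0.7, -0.6]
finger_gap: 0.222
grasp_force: 59.3
```

```bash
cat > e.py <<'E'
from h import *
p,M=pose();g=p+M[:,2]*.155;o=g-M[:,0]*.115+M[:,2]*.05
print("org",o.round(4))
for n,b in(("scene",(220,120,380,215)),("top",(120,140,240,240))):
    c=eyes.camera(n);m=hsvmask(c,(5,150,80),(20,255,255),b);k=big(m);e=cv2.fitEllipse(k)
    q=plane(c,e[0],o[2]+.009);print(n,cv2.boundingRect(k),cv2.contourArea(k),np.round(e,1) if 0 else e[1],q.round(4),"rel",(q-o).round(4),"at .082",plane(c,e[0],.082).round(4))
to(.4418,.162,.125,np.pi-.07)
E
python3 e.py
```

```text
org [0.5575 0.1515 0.1466]
scene (292, 149, 29, 14) 285.0 (13.20476245880127, 27.688129425048828) [0.5759 0.146  0.1556] rel [ 0.0184 -0.0054  0.009 ] at .082 [0.4729 0.2223 0.082 ]
top (168, 175, 35, 34) 884.0 (33.28345489501953, 33.90346908569336) [0.5677 0.1496 0.1556] rel [ 0.0103 -0.0018  0.009 ] at .082 [0.5805 0.1615 0.082 ]
shift [0.0012 0.0022 0.0716] rot [-0.0003  0.0002 -0.0029]
```

Request:
jog_arm(
  moves={"ticks":[[0.001, 0.001, 0.003, 0, 0, 0, 0.1], [0.001, 0.002, 0.01, 0, 0, 0, 0.1], [0.001, 0.002, 0.02, 0, 0, 0, 0.1], [0.001, 0.002, 0.03, 0, 0, 0, 0.1], [0.001, 0.002, 0.04, 0, 0, 0, 0.1], [0.001, 0.002, 0.05, 0, 0, 0, 0.1], [0.001, 0.002, 0.057, 0, 0, 0, 0.1], [0.001, 0.002, 0.06, 0, 0, 0, 0.1], [0.001, 0.002, 0.062, 0, 0, 0, 0.1], [0.001, 0.002, 0.062, 0, 0, 0, 0.1]]},
)

```text
time_s: 24.22
ee_pos: [0.4419, 0.1625, 0.2894]
tcp_rot: [-0.0, 0.036, 0.999, -0.0]
contact_force: [0.4, -0.9, -1.2]
finger_gap: 0.221
grasp_force: 59.3
```

```bash
python3 e.py
```

```text
org [0.5566 0.1542 0.0844]
scene (292, 164, 27, 16) 296.0 (14.551186561584473, 26.10862159729004) [0.5761 0.1477 0.0934] rel [ 0.0196 -0.0065  0.009 ] at .082 [0.5618 0.1584 0.082 ]
top (172, 180, 33, 33) 794.0 (31.450929641723633, 32.248172760009766) [0.5671 0.1525 0.0934] rel [ 0.0105 -0.0016  0.009 ] at .082 [0.5689 0.1543 0.082 ]
shift [ 0.0002 -0.0006  0.0099] rot [ 0.0001  0.0007 -0.002 ]
```

Request:
jog_arm(
  moves={"ticks":[[0, 0, 0.001, 0, 0, 0, 0.1], [0, 0, 0.002, 0, 0, 0, 0.1], [0, 0, 0.003, 0, 0, 0, 0.1], [0, 0, 0.004, 0, 0, 0, 0.1], [0, 0, 0.005, 0, 0, 0, 0.1], [0, 0, 0.006, 0, 0, 0, 0.1], [0, 0, 0.007, 0, 0, 0, 0.1], [0, 0, 0.008, 0, 0, 0, 0.1]]},
)

```text
time_s: 24.98
ee_pos: [0.4419, 0.1625, 0.2815]
tcp_rot: [0.0, 0.036, 0.999, -0.0]
contact_force: [0.9, 1.3, -1.5]
finger_gap: 0.224
grasp_force: 59.3
```

Request:
jog_arm(
  moves={"ticks":[[0, 0, 0.001, 0, 0, 0, 0.1], [0, 0, 0.002, 0, 0, 0, 0.1], [0, 0, 0.003, 0, 0, 0, 0.1], [0, 0, 0.004, 0, 0, 0, 0.1], [0, 0, 0.005, 0, 0, 0, 0.1], [0, 0, 0.006, 0, 0, 0, 0.1]]},
)

```text
time_s: 25.48
ee_pos: [0.4419, 0.1626, 0.2755]
tcp_rot: [0.0, 0.036, 0.999, -0.0]
contact_force: [0.3, -0.3, -1.3]
finger_gap: 0.224
grasp_force: 59.4
```

```bash
python3 e.py
```

```text
org [0.5567 0.1543 0.0706]
scene (292, 167, 27, 16) 297.5 (14.558545112609863, 26.253175735473633) [0.5734 0.1497 0.0796] rel [ 0.0168 -0.0046  0.009 ] at .082 [0.5765 0.1475 0.082 ]
top (172, 181, 33, 32) 779.5 (30.984893798828125, 32.13449478149414) [0.5671 0.153  0.0796] rel [ 0.0104 -0.0012  0.009 ] at .082 [0.5667 0.1527 0.082 ]
shift [ 0.     -0.0005 -0.0045] rot [-0.0001  0.0001 -0.0019]
```

Request:
jog_arm(
  moves={"ticks":[[0, 0, 0.001, 0, 0, 0, 0.1], [0, 0, 0.002, 0, 0, 0, 0.1], [0, 0, 0.003, 0, 0, 0, 0.1], [0, 0, 0.004, 0, 0, 0, 0.1], [0, 0, 0.005, 0, 0, 0, 0.1], [0, 0, 0.006, 0, 0, 0, 0.1], [0, 0, 0.007, 0, 0, 0, 0.1], [0, 0, 0.008, 0, 0, 0, 0.1], [0, 0, 0.008, 0, 0, 0, 0.1]]},
)

```text
time_s: 26.33
ee_pos: [0.4418, 0.1625, 0.2674]
tcp_rot: [-0.0, 0.036, 0.999, -0.0]
contact_force: [-0.6, 0.8, -0.7]
finger_gap: 0.227
grasp_force: 59.4
```

```bash
python3 e.py
```

```text
org [0.5565 0.1542 0.0624]
scene (292, 167, 27, 16) 296.0 (14.511220932006836, 26.22931671142578) [0.5628 0.157  0.0714] rel [0.0063 0.0028 0.009 ] at .082 [0.576  0.1472 0.082 ]
top (172, 181, 33, 32) 779.5 (31.028079986572266, 32.09444808959961) [0.5683 0.1543 0.0714] rel [0.0118 0.0001 0.009 ] at .082 [0.5666 0.1527 0.082 ]
shift [ 0.     -0.0005 -0.0124] rot [-0.0001  0.0001 -0.0019]
```

The disc has stayed put for the last 8 mm of lowering, so it is resting on the rails. Withdrawing the blade forward.

Request:
jog_arm(
  moves={"ticks":[[0.003, 0, 0, 0, 0, 0, 0.1], [0.008, 0, 0, 0, 0, 0, 0.1], [0.014, 0, 0, 0, 0, 0, 0.1], [0.02, 0, 0, 0, 0, 0, 0.1], [0.02, 0, 0, 0, 0, 0, 0.1]]},
)

```text
time_s: 26.85
ee_pos: [0.4204, 0.1639, 0.2676]
tcp_rot: [-0.0, 0.036, 0.999, -0.0]
contact_force: [0.1, 0.1, -1.5]
finger_gap: 0.225
grasp_force: 59.4
```

```bash
python3 e.py
```

```text
org [0.535  0.1556 0.0625]
scene (292, 167, 27, 16) 295.0 (14.556138038635254, 26.09983253479004) [0.5637 0.1571 0.0715] rel [0.0287 0.0015 0.009 ] at .082 [0.5768 0.1474 0.082 ]
top (172, 181, 33, 32) 780.0 (31.00946807861328, 32.11685562133789) [0.5684 0.1543 0.0715] rel [ 0.0334 -0.0013  0.009 ] at .082 [0.5666 0.1527 0.082 ]
shift [-0.0203 -0.0006 -0.0122] rot [ 0.      0.0006 -0.0014]
```

Request:
jog_arm(
  moves={"ticks":[[0.005, 0, 0, 0, 0, 0, 0.1], [0.015, 0, 0, 0, 0, 0, 0.1], [0.025, 0, 0, 0, 0, 0, 0.1], [0.035, 0, 0, 0, 0, 0, 0.1], [0.045, 0, 0, 0, 0, 0, 0.1], [0.055, 0, 0, 0, 0, 0, 0.1], [0.065, 0, 0, 0, 0, 0, 0.1], [0.075, 0, 0, 0, 0, 0, 0.1], [0.085, 0, 0, 0, 0, 0, 0.1], [0.095, 0, 0, 0, 0, 0, 0.1], [0.1, 0, 0, 0, 0, 0, 0.1], [0.1, 0, 0, 0, 0, 0, 0.1], [0.1, 0, 0, 0, 0, 0, 0.1]]},
)

```text
time_s: 28.03
ee_pos: [0.3222, 0.1713, 0.2677]
tcp_rot: [0.0, 0.036, 0.999, 0.0]
contact_force: [0.2, 0.5, -1.6]
finger_gap: 0.227
grasp_force: 59.4
```

```bash
python3 e.py
```

```text
org [0.437  0.1632 0.0628]
scene (292, 167, 27, 16) 296.0 (14.686556816101074, 25.945335388183594) [0.5636 0.1568 0.0718] rel [ 0.1265 -0.0063  0.009 ] at .082 [0.5762 0.1474 0.082 ]
top (172, 181, 33, 32) 781.0 (31.06852149963379, 32.09935760498047) [0.5682 0.1542 0.0718] rel [ 0.1312 -0.009   0.009 ] at .082 [0.5666 0.1526 0.082 ]
shift [-0.1196 -0.0007 -0.0122] rot [ 0.0002  0.0009 -0.0019]
```

Request:
jog_arm(
  moves={"ticks":[[0, 0, -0.03, 0, 0, 0, 0.1], [0, 0, -0.06, 0, 0, 0, 0.1], [0, 0, -0.09, 0, 0, 0, 0.1], [0, 0, -0.09, 0, 0, 0, 0.1], [0, 0, -0.09, 0, 0, 0, 0.1]]},
)

```text
time_s: 28.55
ee_pos: [0.3231, 0.1714, 0.3587]
tcp_rot: [0.002, 0.036, 0.999, 0.001]
contact_force: [0.3, -1.2, -2.1]
finger_gap: 0.226
grasp_force: 59.4
```

```bash
python3 -c "
from h import *
to(.4924,-.0492,.202,np.pi-.086)"
```

```text
shift [-0.1848 -0.2078  0.0019] rot [0.0017 0.0031 0.0137]
```

Request:
jog_arm(
  moves={"ticks":[[-0.02, -0.03, 0, 0, 0, 0.002, 0.1], [-0.04, -0.06, 0, 0, 0, 0.005, 0.1], [-0.06, -0.09, 0, 0, 0, 0.008, 0.1], [-0.09, -0.12, 0, 0, 0, 0.01, 0.1], [-0.12, -0.15, 0, 0, 0, 0.012, 0.1], [-0.15, -0.18, 0, 0, 0, 0.013, 0.1], [-0.175, -0.2, 0, 0.001, 0.003, 0.014, 0.1], [-0.185, -0.208, 0, 0.001, 0.003, 0.014, 0.1], [-0.185, -0.208, 0, 0.001, 0.003, 0.014, 0.1], [-0.185, -0.208, 0, 0.001, 0.003, 0.014, 0.1]]},
)

```text
time_s: 29.38
ee_pos: [0.4914, -0.0498, 0.356]
tcp_rot: [-0.003, 0.044, 0.999, -0.0]
contact_force: [-0.3, 0.4, -1.9]
finger_gap: 0.225
grasp_force: 59.4
```

```bash
python3 -c "
from h import *
to(.4924,-.0492,.0585,np.pi-.086)"
```

```text
shift [-0.0018  0.0008  0.1424] rot [-0.0008 -0.0061 -0.0013]
```

Request:
jog_arm(
  moves={"ticks":[[-0.0005, 0.0005, 0.03, 0, 0, 0, 0.1], [-0.0005, 0.0005, 0.06, 0, 0, 0, 0.1], [-0.0005, 0.0005, 0.09, 0, 0, 0, 0.1], [-0.0005, 0.0005, 0.11, 0, 0, 0, 0.1], [-0.0005, 0.0005, 0.12, 0, 0, 0, 0.1], [-0.0005, 0.0005, 0.12, 0, 0, 0, 0.1], [-0.0005, 0.0005, 0.12, 0, 0, 0, 0.1]]},
)

```text
time_s: 29.97
ee_pos: [0.4909, -0.0481, 0.2374]
tcp_rot: [-0.002, 0.042, 0.999, -0.0]
contact_force: [-0.2, -0.0, -0.4]
finger_gap: 0.223
grasp_force: 59.5
```

```bash
python3 -c "
from h import *
to(.4924,-.0492,.0582,np.pi-.086)"
```

```text
shift [-0.0017 -0.0009  0.0242] rot [-0.0009 -0.0046  0.0015]
```

Request:
jog_arm(
  moves={"ticks":[[-0.0015, -0.001, 0.005, 0, -0.004, 0, 0.1], [-0.0015, -0.001, 0.01, 0, -0.004, 0, 0.1], [-0.0015, -0.001, 0.014, 0, -0.004, 0, 0.1], [-0.0015, -0.001, 0.018, 0, -0.004, 0, 0.1], [-0.0015, -0.001, 0.021, 0, -0.004, 0, 0.1], [-0.0015, -0.001, 0.023, 0, -0.004, 0, 0.1], [-0.0015, -0.001, 0.024, 0, -0.004, 0, 0.1], [-0.0015, -0.001, 0.024, 0, -0.004, 0, 0.1]]},
)

```text
time_s: 30.63
ee_pos: [0.4932, -0.0504, 0.2137]
tcp_rot: [0.0, 0.043, 0.999, -0.001]
contact_force: [-1.1, 0.1, 2.1]
finger_gap: 0.222
grasp_force: 60.2
```

```bash
python3 -c "
from h import *
to(.4924,-.0492,.0582,np.pi-.086)"
```

```text
shift [0.0009 0.0012 0.0005] rot [-0.0011  0.0009 -0.    ]
```

Request:
jog_arm(
  moves={"ticks":[[0, 0.001, 0, 0, 0, 0, 0.25], [0, 0.001, 0, 0, 0, 0, 0.3], [0, 0.001, 0, 0, 0, 0, 0.4], [0, 0.001, 0, 0, 0, 0, 0.6], [0, 0.001, 0, 0, 0, 0, 0.8], [0, 0.001, 0, 0, 0, 0, 1], [0, 0.001, 0, 0, 0, 0, 1], [0, 0.001, 0, 0, 0, 0, 1], [0, 0.001, 0, 0, 0, 0, 1]]},
)

```text
time_s: 31.38
ee_pos: [0.4934, -0.0494, 0.2136]
tcp_rot: [0.001, 0.043, 0.999, -0.001]
contact_force: [1.0, -0.1, -0.3]
finger_gap: 1.0
grasp_force: 0.0
```

Request:
jog_arm(
  moves={"ticks":[[0, 0, -0.02, 0, 0, 0, 1], [0, 0, -0.05, 0, 0, 0, 1], [0, 0, -0.09, 0, 0, 0, 1], [0, 0, -0.13, 0, 0, 0, 1], [0.04, 0, -0.15, 0, 0, 0, 1], [0.08, 0, -0.15, 0, 0, 0, 1], [0.12, 0, -0.15, 0, 0, 0, 1], [0.16, 0, -0.15, 0, 0, 0, 1], [0.18, 0, -0.15, 0, 0, 0, 1], [0.18, 0, -0.15, 0, 0, 0, 1], [0.18, 0, -0.15, 0, 0, 0, 1]]},
)

```text
time_s: 32.3
ee_pos: [0.3133, -0.0337, 0.3639]
tcp_rot: [0.002, 0.043, 0.999, -0.001]
contact_force: [1.3, 0.1, 0.2]
finger_gap: 1.001
grasp_force: 0.0
```

```bash
python3 e.py; python3 - <<'E'
from h import *
S=eyes.camera('scene');T=eyes.camera('top')
a=S['image'][110:250,130:380];b=T['image'][150:280,80:330]
f=lambda i:cv2.resize(i,None,fx=2.2,fy=2.2,interpolation=cv2.INTER_CUBIC)
cv2.imwrite('pics/fin.png',np.vstack([f(a),f(b)]));print(np.vstack([f(a),f(b)]).shape)
E
```

```text
org [ 0.4285 -0.0439  0.1593]
scene (292, 167, 27, 16) 295.5 (14.664663314819336, 25.923877716064453) [0.6833 0.0679 0.1683] rel [0.2548 0.1118 0.009 ] at .082 [0.576  0.1475 0.082 ]
top (172, 181, 33, 32) 781.0 (31.06852149963379, 32.09935760498047) [0.5526 0.1393 0.1683] rel [0.1241 0.1832 0.009 ] at .082 [0.5666 0.1526 0.082 ]
shift [-0.1095  0.2061  0.0838] rot [-0.0012  0.0028 -0.0159]
(594, 550, 3)
```

View pics/fin.png

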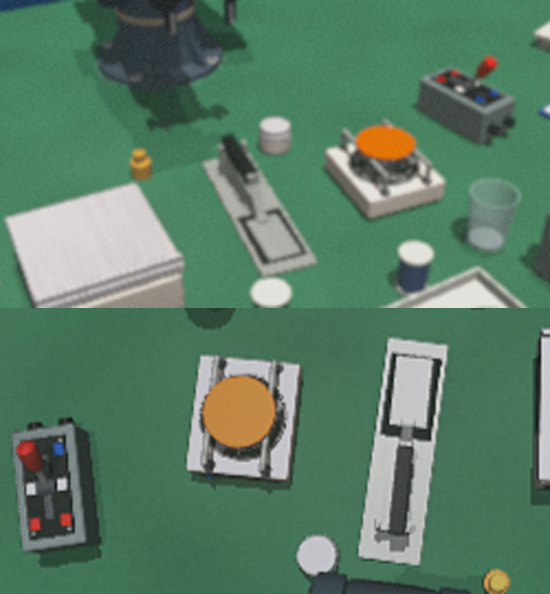

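The last picture shows the disc flat across both rails at (239,411) between rails at x≈213 and 271. The spatula is back in its cradle with the blade on the pad, the lever is on blue, and the bystanders haven't moved. Handing in.

```bash
python3 -c "
from cell import ctrl, eyes
print(ctrl.job_done())"
```

```text
the job is handed in; nothing more can be done
None
```

The job is handed in at about 32 s of the 72 s allowed, but the hand-in returned no verdict: the lever rested about 1.2 s at centre-off before going to blue, the disc lies flat on both rails within a few mm of the stand's middle by camera, and the spatula is back on its rest with the bystanders apparently undisturbed.

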